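# Fill the wash rack and open the cleaner's safety cap

## Task

Get the brass fittings ready for washing: stand the one fitting that is still out on the worktop in the rack's only empty pocket and let go of it, so that all four pockets are filled. Then open the cleaner bottle: grip its green safety cap, press it down, keep it pressed while twisting it anticlockwise until it comes free, and lift it straight up. Finish still holding the cap level and still about 8 cm above the bottle's neck, and leave the loupe, the steel ring and the magnetic base where they are.

Things in the scene. Friction and masses are not known exactly. Their poses are not given: they have to be found in the camera images.
- bottle: White cleaner bottle (62 mm wide, blue band), clamped upright in a round bench holder (96 mm disc) fixed to the worktop; neither can move or turn. Origin: centre of the holder's underside, on the bottle's axis; z up. A short dark line on the shoulder marks its +x side. The shoulder falls from 88 mm above the worktop at the neck to 76 mm at 27 mm from the axis.
- neck_top (a point): Centre of the rigid rim of the bottle's neck (27 mm wide), on the bottle's axis, 114 mm above the worktop; axes as the bottle's. Two lugs in the cap sit in notches of the neck. Unpressed, the cap turns less than 10 degrees and cannot lift. Pressed, it turns anticlockwise seen from above; at about 67 degrees from its start (61 to 73) it lifts straight out; a stop blocks it at about 76.
- seal_plug (a joint): Sprung seal plug in the neck, under the cap; its value is how far it is pushed down, in m: 0 with the cap locked at rest, -0.002 with the cap off, growing as the cap is pressed. Spring: about 5 N at 0 and 0.8 N more per mm. The cap turns free once pressed more than 3 mm (4 to 6 mm is right) and bottoms on the neck at 0.006.
- cap_center (a point): Centre (half-way up) of the loose green ribbed round push-and-turn cap, 48 mm across, 26 mm tall, 40 g, with a white pointer line on its top toward its own +x; z up. Locked, it sits on the bottle with its centre 111 mm above the worktop (underside 98 mm, top 124 mm) and its +x within a few degrees of the bottle's +x. How it opens is told under neck_top.
- pocket_0 (a point): Mouth of pocket 0 of the rack: centre of the hole, level with the rack's top, 10 mm above the worktop; x is across the rack, y along it. The rack is a grey plate 46 mm by 170 mm, 10 mm thick, fixed to the worktop, with four round 20 mm holes (chamfered, straight through to the worktop) in one row along its y at 40 mm spacing.
- pocket_1 (a point): Mouth of pocket 1 of the rack: centre of the hole, level with the rack's top, 10 mm above the worktop; x is across the rack, y along it. The rack is a grey plate 46 mm by 170 mm, 10 mm thick, fixed to the worktop, with four round 20 mm holes (chamfered, straight through to the worktop) in one row along its y at 40 mm spacing.
- pocket_2 (a point): Mouth of pocket 2 of the rack: centre of the hole, level with the rack's top, 10 mm above the worktop; x is across the rack, y along it. The rack is a grey plate 46 mm by 170 mm, 10 mm thick, fixed to the worktop, with four round 20 mm holes (chamfered, straight through to the worktop) in one row along its y at 40 mm spacing.
- pocket_3 (a point): Mouth of pocket 3 of the rack: centre of the hole, level with the rack's top, 10 mm above the worktop; x is across the rack, y along it. The rack is a grey plate 46 mm by 170 mm, 10 mm thick, fixed to the worktop, with four round 20 mm holes (chamfered, straight through to the worktop) in one row along its y at 40 mm spacing.
- fitting_0_center (a point): Centre (half-way up) of brass fitting 0, 23 mm tall, z along it. It stands on its foot: from 0 to 10 mm up it is 12 mm wide, above that a neck 8 mm wide, which is the place to grip. Three of the four fittings stand in pockets (their necks stick out 13 mm above the rack; centre 11.5 mm above the worktop), one of the four, a different one each time, stands on the worktop nearer to the robot than the bottle.
- fitting_1_center (a point): Centre (half-way up) of brass fitting 1, 23 mm tall, z along it. It stands on its foot: from 0 to 10 mm up it is 12 mm wide, above that a neck 8 mm wide, which is the place to grip. Three of the four fittings stand in pockets (their necks stick out 13 mm above the rack; centre 11.5 mm above the worktop), one of the four, a different one each time, stands on the worktop nearer to the robot than the bottle.
- fitting_2_center (a point): Centre (half-way up) of brass fitting 2, 23 mm tall, z along it. It stands on its foot: from 0 to 10 mm up it is 12 mm wide, above that a neck 8 mm wide, which is the place to grip. Three of the four fittings stand in pockets (their necks stick out 13 mm above the rack; centre 11.5 mm above the worktop), one of the four, a different one each time, stands on the worktop nearer to the robot than the bottle.
- fitting_3_center (a point): Centre (half-way up) of brass fitting 3, 23 mm tall, z along it. It stands on its foot: from 0 to 10 mm up it is 12 mm wide, above that a neck 8 mm wide, which is the place to grip. Three of the four fittings stand in pockets (their necks stick out 13 mm above the rack; centre 11.5 mm above the worktop), one of the four, a different one each time, stands on the worktop nearer to the robot than the bottle.
- loupe: Black eye loupe, 34 mm wide, 30 mm tall, a bystander. Origin: centre of its underside.
- ring_gauge: Steel ring, 52 mm wide, 18 mm tall, a bystander. Origin: centre of its underside.
- magnet_base: Black magnetic base with a red button, 48x50x51 mm, a bystander. Origin: centre of its underside.
There are look-alikes about, which are no part of the job. There is more than one size of the part that bears cap_center; the job needs the middle-sized.

How it is judged:
By the outcome, as a careful person would: the job done as asked, in the order asked, and still so for the second after the job is handed in, while the arm keeps its last pose, push and grip.
It also fails if it takes over 51 s, if anything falls off the work surface, if the arm or the gripper's body presses on something with over 40 N, if the wrist force passes 120 N, or if a joint passes its speed limit or range.

## Robot

A 6-joint arm with a two-finger parallel gripper is mounted at the origin on a cart in front of the work surface, level with it; the furniture and walls round the work are solid. World frame = base frame: x ahead of the robot, y to its left, z up, the work surface at z = 0. Lengths are in m, angles in rad, forces in N, time in s.
With the tool pointing down it reaches from about 0.375 to 0.9 m from the base axis. Payload 3.1 kg.
Tool frame: the origin (TCP) lies midway between the tips of the shut fingers; the grasp point (between the pads) lies 19 mm behind it; z points along the fingers, y is the direction in which the jaws open and shut (so a half turn about z gives the same grasp; the last joint's range is limited). The gripper opens to 85 mm and grips with 20 to 120 N. Pads are 22 mm wide; open, the fingers measure 114 mm over their backs; the gripper's body (76 mm by 85 mm) begins 54 mm behind the grasp point. The pads swing forward as they close: fully open they stand 13 mm farther back than shut.
Start: joints at [-1.355, 0.527, 1.433, -0, 1.181, -0.178], TCP at [0.24, -0.577, 0.21] pointing down, gripper open.
Joint ranges: [-3.08, 3.08], [-0.75, 2.2], [0.22, 2.44], [-1.43, 4.57], [0, 2.65], [-2.85, 2.85]. Speed limits (rad/s): [2.79, 2.79, 3.14, 3.14, 3.14, 3.14].

## Interface

Orientations are given as a 3x3 rotation matrix whose columns are the frame's x, y, z axes.
In Python, from workcell import get_state, vision, ticket gives the robot as it stands. The module is installed in compiled form; this text tells all that it offers.
- The arm moves only by the tool arm_command, never from a script. Its argument "moves" is a list that holds one entry, the list of rows, each a list of 6 numbers: the shift along the tool's x, y, z in mm, then the turn, a rotation vector about the tool's x, y, z in rad. A call has 1 to 12 rows; each row is the pose to reach, as a shift and turn from the pose commanded when the call began, along the tool's axes at that moment; what a row does not reach only later rows make up. A row lasts 1/12 s, in which the tool goes at most 41.7 mm and 7.16 degrees, less where a joint would pass 70% of its speed; a pose out of reach is approached as far as the arm can. A call with a gripper value outside its range is refused whole. "hand" is the opening, from 0 (shut) to 1 (fully open), set as the call begins (left out, the last holds). The fingers move at their own pace and stop on an object; "squeeze" is the grip in N (left out, the last holds). Time passes only in rows, so rows that repeat a pose let the fingers close. It gives the time, the measured TCP pose, the force and the opening at its end, in the units of the state.
- get_state(): the state, without advancing time (a new reading comes with each control period).
- vision.camera(name): name is "scene" or "top"; returns the picture (480x640x3 uint8, blue, green, red); there is no depth.
- vision.camera_params(name): a dict with "K" (3x3 intrinsics, pixels), "distortion" ([k1, k2, p1, p2, k3] as OpenCV has them; the pictures are not rectified), "cam_to_world" (4x4, takes a point from camera to world coordinates). Camera axes: x right, y up, looking along -z (the intrinsics and any distortion apply to the point x, -y, -z); pixel columns grow to the right and rows downward; lengths in m; the calibration is good to about 2 mm. A picture is of the moment at which its call begins. camera_params takes no time and is no camera call.
- ticket.job_done(): hands the job in, once; it reports no verdict.
Trained networks look in the newest picture that a camera, given by its name, has taken for a name from the list of things; names that differ only in an ending like _2 or _b are one class to them, and where a whole thing is asked for, a point or a joint stands for the part that bears it (a point fixed in the world has none). Each returns a list of dicts, best first, with "conf" (0 to 1); they miss things now and then, are a little off and sometimes report something else, mostly with a low value. They report only what shows in the picture. A call takes as long as a camera call. They do not tell look-alikes from the thing itself.
- vision.outline_of(camera, query): "pixels" (480x640 bool, what is visible of it) and "bbox" ([left, top, right, bottom] in pixels, round what is visible of it).
The state is a dict: "time_s": time; "joints": joint angles; "joint_velocities": joint speeds; "effort": joint torques, N m; "tool_pos": TCP position; "tcp_rot": TCP orientation; "contact_force": force on the tool from outside, world axes, zero at the start; "wrist_torque": the same for the moment, N m; "grip_width": opening from 0.0 (shut) to 1.0 (fully open).
Only numpy, scipy, OpenCV 4.12 (cv2) and the standard library are available. Lean on these libraries where they do the work, as an engineer would, in place of code of your own. Each camera call takes 0.05 s, during which the arm holds its last target.

## Working session

There is one attempt and no reset: what is moved stays moved. The work goes in short steps, Python scripts to look and compute and a tool call to move; the robot and the scene stay as the last step left them, time stands still between calls to the robot, and variables do not carry over. Pictures are saved under pics/ and viewed, and the job is handed in when it is done.

Besides the shell and the picture viewer there is one more tool, called after ">>>" in YAML: its name, and indented under it one key for each argument. arm_command: Moves the arm, as the interface text tells. Its arguments: {"type":"object","properties":{"moves":{"type":"array"},"hand":{"type":"number"},"squeeze":{"type":"number"}},"required":["moves"]}

```bash
mkdir -p pics; python3 - <<'E'
from workcell import get_state, vision
import cv2, numpy as np
s=get_state(); print({k:np.round(v,3).tolist() for k,v in s.items()})
for n in ("scene","top"):
    im=vision.camera(n); cv2.imwrite(f"pics/{n}0.png",im)
    p=vision.camera_params(n); print(n,np.round(p["K"],1).tolist(),p["distortion"],np.round(p["cam_to_world"],4).tolist())
E
```

```text
{'time_s': 0.0, 'joints': [-1.356, 0.528, 1.434, 0.0, 1.181, -0.179], 'joint_velocities': [0.0, 0.001, 0.0, 0.001, 0.001, 0.001], 'effort': [-0.001, -44.235, -17.803, -0.0, 0.008, 0.0], 'tool_pos': [0.24, -0.576, 0.209], 'tcp_rot': [[0.923, 0.384, -0.0], [0.384, -0.923, 0.002], [0.0, -0.002, -1.0]], 'contact_force': [-0.299, 0.347, 0.075], 'wrist_torque': [-0.012, -0.011, 0.018], 'grip_width': 1.004}
scene [[436.5, 0.0, 316.8], [0.0, 436.5, 239.8], [0.0, 0.0, 1.0]] [0.03447619 0.         0.         0.         0.        ] [[0.8964, 0.3123, -0.3146, 0.3269], [-0.4432, 0.6449, -0.6227, -0.7037], [0.0084, 0.6976, 0.7165, 0.7155], [0.0, 0.0, 0.0, 1.0]]
top [[512.3, 0.0, 328.7], [0.0, 512.3, 241.1], [0.0, 0.0, 1.0]] [-0.00581115  0.          0.          0.          0.        ] [[0.0678, 0.9755, -0.2093, 0.3891], [-0.9977, 0.0661, -0.0152, -0.1971], [-0.001, 0.2098, 0.9777, 1.0701], [0.0, 0.0, 0.0, 1.0]]
```

View pics/scene0.png

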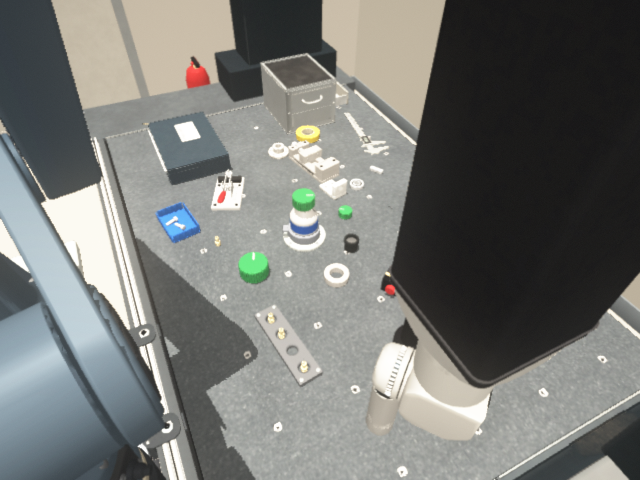

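View pics/top0.png

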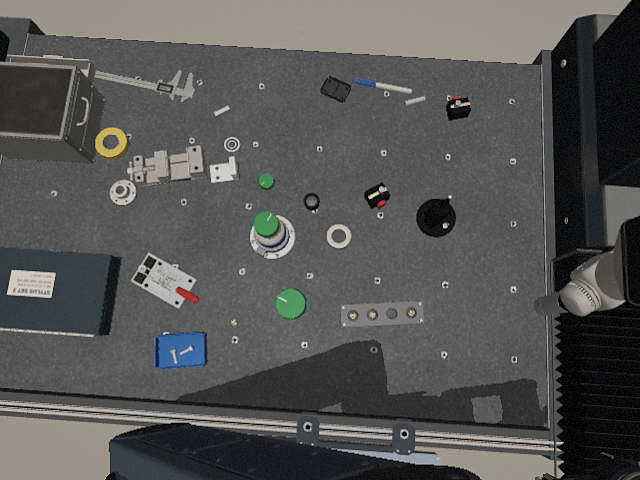

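The scene view shows the bottle with its green cap at about (303,210) and a loose fitting at (217,241). The rack runs from (268,315) to (305,370), with its empty pocket at (293,350). In the top view the cap is at (266,223), the loose fitting at (234,322) and the empty pocket at (391,314). The large cap at (290,303) and the small one at (266,181) are look-alikes.

```bash
cat > h.py <<'E'
from workcell import get_state, vision
import cv2, numpy as np
P={n:vision.camera_params(n) for n in("scene","top")}
def ray(n,uv):
    p=P[n];u=cv2.undistortPoints(np.array([[uv]],float),np.array(p["K"]),np.array(p["distortion"]))[0,0]
    T=np.array(p["cam_to_world"]);return T[:3,3],T[:3,:3]@np.array([u[0],-u[1],-1])
def onz(n,uv,z):
    c,d=ray(n,uv);return c+d*(z-c[2])/d[2]
def proj(n,X):
    p=P[n];T=np.array(p["cam_to_world"]);q=(np.atleast_2d(X)-T[:3,3])@T[:3,:3]
    q=q*[1,-1,-1];return cv2.projectPoints(q,np.zeros(3),np.zeros(3),np.array(p["K"]),np.array(p["distortion"]))[0][:,0]
def tri(uvs):
    A=np.zeros((3,3));b=np.zeros(3)
    for n,uv in uvs.items():
        c,d=ray(n,uv);d/=np.linalg.norm(d);M=np.eye(3)-np.outer(d,d);A+=M;b+=M@c
    return np.linalg.solve(A,b)
E
python3 - <<'E'
from h import *
for n in("scene","top"):
    vision.camera(n)
    for q in("cap_center","fitting_0_center","bottle","loupe","ring_gauge","magnet_base"):
        for d in vision.outline_of(n,q):
            m=d["pixels"];ys,xs=np.nonzero(m);print(n,q,round(d["conf"],2),np.round(d["bbox"],1),len(xs),np.round([xs.mean(),ys.mean()],2))
im=cv2.imread("pics/top0.png");cv2.imwrite("pics/t1.png",cv2.resize(im[180:360,200:440],None,fx=3.3,fy=3.3,interpolation=cv2.INTER_CUBIC))
im=cv2.imread("pics/scene0.png");cv2.imwrite("pics/s1.png",cv2.resize(im[170:400,195:425],None,fx=2.6,fy=2.6,interpolation=cv2.INTER_CUBIC))
E
```

```text
scene cap_center 0.72 [237.  250.7 268.4 287.1] 771 [253.19 266.84]
scene cap_center 0.44 [338.1 203.2 350.2 217.9] 154 [344.77 211.69]
scene fitting_0_center 0.25 [266.2 312.9 276.2 323.4] 52 [270.4  317.79]
scene loupe 0.78 [343.  233.2 358.9 250.7] 237 [350.59 242.71]
scene loupe 0.33 [253.8 301.1 320.6 386. ] 2000 [287.79 345.13]
scene ring_gauge 0.7 [323.2 266.  349.3 289. ] 403 [335.24 275.11]
scene ring_gauge 0.35 [216.4 241.  223.9 248.3] 48 [217.19 240.98]
scene magnet_base 0.74 [379.9 271.8 392.5 297.9] 171 [386.61 284.64]
top cap_center 0.76 [255.  213.5 277.5 238.3] 542 [265.89 224.52]
top cap_center 0.71 [258.2 172.3 273.5 189.4] 213 [265.75 181.69]
top cap_center 0.62 [274.4 286.9 307.1 320.2] 758 [290.22 304.08]
top bottle 0.85 [250.  214.2 292.2 259.7] 1139 [273.95 241.27]
top loupe 0.49 [305.9 191.6 319.6 212.2] 236 [310.75 201.53]
top ring_gauge 0.72 [321.7 225.7 347.8 250.2] 357 [338.03 236.61]
top magnet_base 0.6 [364.8 181.5 389.  208.4] 442 [376.35 195.89]
```

View pics/t1.png

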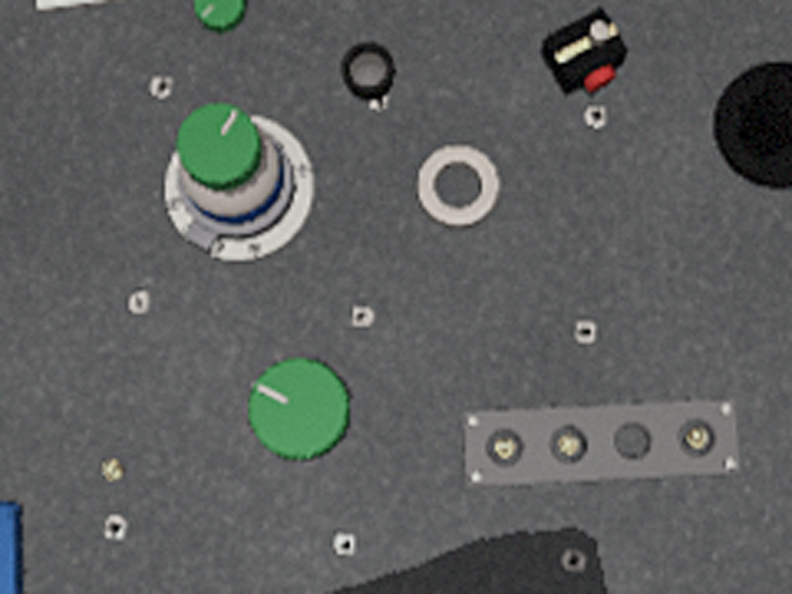

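View pics/s1.png

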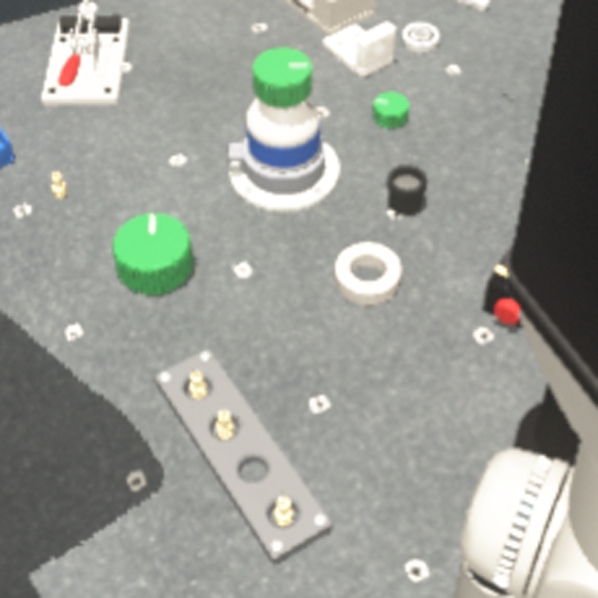

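```bash
python3 - <<'E'
from h import *
t=lambda x,y:(200+(x+.5)/3.3-.5,180+(y+.5)/3.3-.5)
s=lambda x,y:(195+(x+.5)/2.6-.5,170+(y+.5)/2.6-.5)
r=lambda a:np.round(a,4)
# brass centroid segmentation
T=cv2.imread("pics/top0.png");S=cv2.imread("pics/scene0.png")
def brass(im,c,w=9):
    x,y=map(int,np.round(c));p=im[y-w:y+w+1,x-w:x+w+1].astype(int);m=(p[...,2]-p[...,0]>25)
    ys,xs=np.nonzero(m);return xs.mean()+x-w,ys.mean()+y-w,m.sum(),ys.min()+y-w,ys.max()+y-w
for nm,a,b in(("loose",t(112,469),s(59,185)),("f1",t(505,447),s(198,384)),("f2",t(569,445),s(225,425)),("f3",t(698,437),s(284,511))):
    A=brass(T,a);B=brass(S,b);print(nm,np.round(A,1),np.round(B,1),"top z15",r(onz("top",A[:2],.015)),"scene z12",r(onz("scene",B[:2],.0125 if nm=="loose" else .016)),"tri",r(tri({"top":A[:2],"scene":B[:2]})))
print("hole",r(onz("top",t(632,441),.006)),r(onz("scene",s(253,468),.009)))
for c in((473,421),(476,477),(726,408),(731,463)):print("scr top",r(onz("top",t(*c),.01)))
for c in((165,377),(205,356),(276,547),(320,520)):print("scr sc",r(onz("scene",s(*c),.01)))
print("cap top", r(onz("top",(265.89,224.52),.118)))
# cap green segmentation
def green(im,box):
    x0,y0,x1,y1=box;p=im[y0:y1,x0:x1].astype(int);m=(p[...,1]-np.maximum(p[...,0],p[...,2])>30);ys,xs=np.nonzero(m);return m,xs.mean()+x0,ys.mean()+y0,m.sum(),xs.min()+x0,xs.max()+x0,ys.min()+y0,ys.max()+y0
g=green(T,(245,200,290,245));h=green(S,(285,180,325,215));print(g[1:],h[1:])
# render-fit: hull of cylinder
from scipy.optimize import least_squares
a=np.linspace(0,2*np.pi,48)
def sil(n,x,y,z0=.098,z1=.124,R=.024):
    X=[[x+R*np.cos(k),y+R*np.sin(k),z] for k in a for z in(z0,z1)];hu=cv2.convexHull(proj(n,X).astype(np.float32))
    M=cv2.moments(hu);return np.array([M["m10"]/M["m00"],M["m01"]/M["m00"]]),M["m00"]
for n,v in(("top",g),("scene",h)):
    f=least_squares(lambda q:sil(n,*q)[0]-v[1:3],[.35,-.1]);print(n,"cap",r(f.x),"area",sil(n,*f.x)[1],v[3])
for n,p0,p1 in(("top",t(224,131),t(233,113)),("scene",s(290,66),s(307,66))):
    d=onz(n,p1,.124)-onz(n,p0,.124);print("pointer",n,np.degrees(np.arctan2(d[1],d[0])))
print("ring",r(onz("top",(338,236.6),.018)),"magnet",r(onz("top",(376.3,195.9),.04)),"loupe",r(onz("top",(310.7,201.5),.03)), "bigcap",r(onz("top",(290.2,304),.03)),"smallcap",r(onz("top",(265.7,181.7),.02)))
E
```

```text
loose [233.8 321.9  28.  319.  325. ] [217.2 241.1  51.  236.  246. ] top z15 [0.4337 0.0009 0.015 ] scene z12 [0.4338 0.0006 0.0125] tri [0.4339 0.0016 0.0115]
f1 [352.6 315.4  23.  313.  318. ] [270.7 318.   66.  312.  323. ] top z15 [ 0.4633 -0.2399  0.015 ] scene z12 [ 0.4633 -0.2436  0.016 ] tri [ 0.4639 -0.2401  0.0107]
f2 [371.6 314.4  25.  312.  317. ] [281.  333.2  70.  327.  339. ] top z15 [ 0.4679 -0.2784  0.015 ] scene z12 [ 0.4679 -0.2828  0.016 ] tri [ 0.4687 -0.2789  0.0096]
f3 [410.5 312.4  25.  310.  315. ] [303.7 367.   60.  361.  372. ] top z15 [ 0.4775 -0.3576  0.015 ] scene z12 [ 0.4769 -0.3624  0.016 ] tri [ 0.4783 -0.3587  0.0085]
hole [ 0.4737 -0.3193  0.006 ] [ 0.4738 -0.319   0.009 ]
scr top [ 0.479  -0.2193  0.01  ]
scr top [ 0.4447 -0.2233  0.01  ]
scr top [ 0.4978 -0.3766  0.01  ]
scr top [ 0.4639 -0.3808  0.01  ]
scr sc [ 0.4457 -0.222   0.01  ]
scr sc [ 0.4795 -0.2175  0.01  ]
scr sc [ 0.4635 -0.3793  0.01  ]
scr sc [ 0.4981 -0.3749  0.01  ]
cap top [ 0.6171 -0.06    0.118 ]
(np.float64(265.67291666666665), np.float64(223.54375), np.int64(480), np.int64(253), np.int64(278), np.int64(211), np.int64(236)) (np.float64(303.0479302832244), np.float64(199.00217864923746), np.int64(459), np.int64(292), np.int64(314), np.int64(188), np.int64(210))
top cap [ 0.6205 -0.0586] area 562.164398329216 480
scene cap [ 0.6198 -0.0571] area 471.91165880393237 459
pointer top -20.787684327886883
pointer scene -25.723387573294612
ring [ 0.6253 -0.1995  0.018 ] magnet [ 0.713 -0.274  0.04 ] loupe [ 0.6945 -0.1371  0.03  ] bigcap [ 0.4766 -0.1119  0.03  ] smallcap [ 0.735  -0.0366  0.02  ]
```

```bash
cat >> h.py <<'E'
from scipy.spatial.transform import Rotation as Ro
def delta(pos,phi_deg):
    s=get_state();R=np.array(s["tcp_rot"]);p=np.array(s["tool_pos"])
    f=np.radians(phi_deg);Rt=np.array([[np.cos(f),np.sin(f),0],[np.sin(f),-np.cos(f),0],[0,0,-1]])
    sh=R.T@(np.array(pos)-p)*1000; rv=Ro.from_matrix(R.T@Rt).as_rotvec()
    print("t",round(s["time_s"],2),"p",np.round(p,4),"phi",round(np.degrees(np.arctan2(R[1,0],R[0,0])),2),"tiltz",np.round(R[:,2],4),"F",np.round(s["contact_force"],1),"Tq",np.round(s["wrist_torque"],2),"grip",round(s["grip_width"],3),"j",np.round(s["joints"],2))
    print("shift",np.round(sh,1),"rot",np.round(rv,4))
E
python3 -c "
from h import *
delta([.4337,.001,.09],96.9)"
```

```text
t 0.8 p [ 0.2398 -0.5771  0.2105] phi 22.56 tiltz [ 0.e+00 -1.e-04 -1.e+00] F [-0.5 -0.1  0.9] Tq [ 0.03  0.   -0.04] grip 0.999 j [-1.36  0.53  1.43  0.    1.18 -0.18]
shift [ 400.9 -459.5  120.4] rot [ 0.      0.     -1.2974]
```

>>> arm_command:
  moves:
    - [[401,-459.5,60,0,0,-1.297],[401,-459.5,60,0,0,-1.297],[401,-459.5,60,0,0,-1.297],[401,-459.5,60,0,0,-1.297],[401,-459.5,60,0,0,-1.297],[401,-459.5,60,0,0,-1.297],[401,-459.5,60,0,0,-1.297],[401,-459.5,60,0,0,-1.297],[401,-459.5,60,0,0,-1.297],[401,-459.5,60,0,0,-1.297],[401,-459.5,60,0,0,-1.297],[401,-459.5,60,0,0,-1.297]]
  hand: 0.4
  squeeze: 40

```text
time_s: 1.8
tool_pos: [0.3987, -0.1037, 0.1617]
tcp_rot: [[-0.121, 0.993, 0.001], [0.993, 0.121, -0.001], [-0.001, 0.001, -1.0]]
contact_force: [0.7, -0.7, 0.3]
grip_width: 0.4
```

```bash
python3 -c "
from h import *
delta([.4337,.001,.05],96.9)"
```

```text
t 1.8 p [ 0.3987 -0.1037  0.1617] phi 96.94 tiltz [ 1.1e-03 -6.0e-04 -1.0e+00] F [ 0.7 -0.7  0.3] Tq [-0.06 -0.   -0.05] grip 0.4 j [-0.53  0.33  2.    0.    0.81 -0.65]
shift [ 99.8  47.3 111.6] rot [0.001  0.0007 0.0007]
```

>>> arm_command:
  moves:
    - [[100,47,90,0,0,0],[100,47,90,0,0,0],[100,47,90,0,0,0],[100,47,90,0,0,0],[100,47,112,0,0,0],[100,47,112,0,0,0],[100,47,112,0,0,0]]

```text
time_s: 2.38
tool_pos: [0.4323, -0.0002, 0.0489]
tcp_rot: [[-0.12, 0.993, -0.002], [0.993, 0.12, 0.001], [0.001, -0.002, -1.0]]
contact_force: [-0.3, 0.3, 0.9]
grip_width: 0.401
```

```bash
python3 - <<'E'
from h import *
delta([.4337,.001,.013],96.9)
a=vision.camera("top");b=vision.camera("scene")
cv2.imwrite("pics/t2.png",cv2.resize(a[270:370,180:290],None,fx=5,fy=5,interpolation=cv2.INTER_CUBIC))
cv2.imwrite("pics/s2.png",cv2.resize(b[180:290,160:280],None,fx=5,fy=5,interpolation=cv2.INTER_CUBIC))
delta([.4337,.001,.013],96.9)
E
```

```text
t 2.38 p [ 4.323e-01 -2.000e-04  4.890e-02] phi 96.91 tiltz [-2.3e-03  6.0e-04 -1.0e+00] F [-0.3  0.3  0.9] Tq [ 0.01  0.03 -0.01] grip 0.401 j [-0.26  0.59  2.04 -0.    0.52 -0.38]
shift [ 1.   1.6 35.9] rot [-0.0022 -0.0008  0.0001]
t 2.48 p [ 0.4333 -0.001   0.0502] phi 96.83 tiltz [ 1.2e-03 -3.0e-04 -1.0e+00] F [ 0.5 -0.4  0.8] Tq [0.01 0.02 0.  ] grip 0.398 j [-0.26  0.58  2.04 -0.    0.52 -0.38]
shift [ 2.   0.5 37.2] rot [ 0.0011  0.0005 -0.0012]
```

View pics/s2.png

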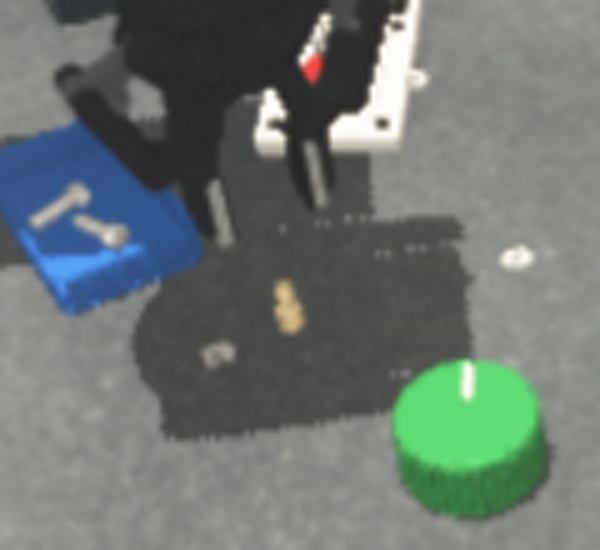

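View pics/t2.png

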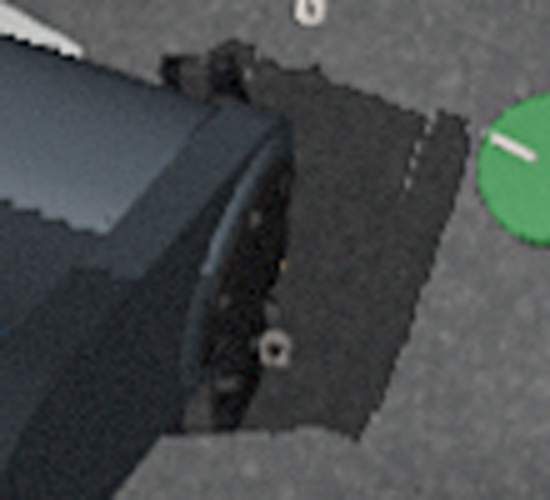

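The scene crop shows the open pads at (220,215) and (315,180), above and either side of the fitting at (288,305). I'll go straight down from here.

>>> arm_command:
  moves:
    - [[1.5,1,20,0,0,0],[1.5,1,30,0,0,0],[1.5,1,37,0,0,0],[1.5,1,37,0,0,0]]

```text
time_s: 2.82
tool_pos: [0.4338, 0.0005, 0.0125]
tcp_rot: [[-0.118, 0.993, 0.0], [0.993, 0.118, -0.0], [-0.0, 0.0, -1.0]]
contact_force: [0.2, -0.0, 0.1]
grip_width: 0.395
```

```bash
python3 - <<'E'
from h import *
b=vision.camera("scene")
cv2.imwrite("pics/s3.png",cv2.resize(b[200:280,180:260],None,fx=7,fy=7,interpolation=cv2.INTER_CUBIC))
delta([.4337,.001,.013],96.9)
E
```

```text
t 2.87 p [0.4339 0.0006 0.0129] phi 96.81 tiltz [ 5.e-04 -1.e-04 -1.e+00] F [ 0.2 -0.5 -0. ] Tq [-0.   -0.04  0.06] grip 0.402 j [-0.26  0.67  2.06 -0.    0.42 -0.38]
shift [ 0.5 -0.1 -0.1] rot [ 0.0005  0.0002 -0.0016]
```

View pics/s3.png

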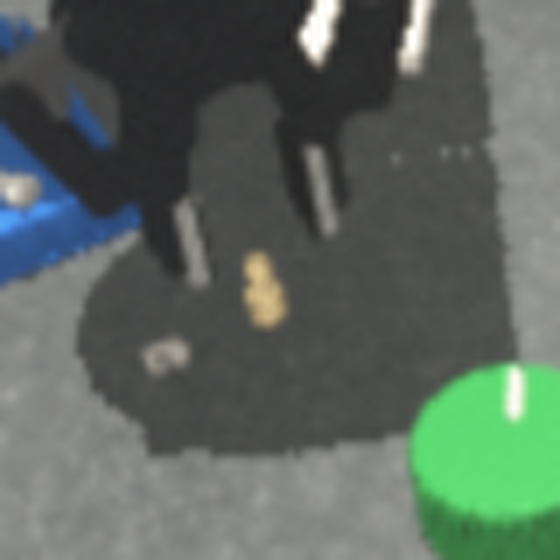

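The fitting's neck, at (258,265), sits between the fingertips at (200,285) and (325,235). I'll close on it.

>>> arm_command:
  moves:
    - [[0,0,0,0,0,0],[0,0,0,0,0,0],[0,0,0,0,0,0],[0,0,0,0,0,0],[0,0,0,0,0,0],[0,0,0,0,0,0]]
  hand: 0
  squeeze: 40

```text
time_s: 3.37
tool_pos: [0.4337, 0.0012, 0.0126]
tcp_rot: [[-0.12, 0.993, 0.0], [0.993, 0.12, -0.0], [-0.0, 0.0, -1.0]]
contact_force: [0.6, 0.8, -0.4]
grip_width: -0.002
```

```bash
python3 - <<'E'
from h import *
b=vision.camera("scene")
cv2.imwrite("pics/s4.png",cv2.resize(b[200:280,180:260],None,fx=7,fy=7,interpolation=cv2.INTER_CUBIC))
delta([.4337,.001,.013],96.9)
E
```

```text
t 3.42 p [0.4337 0.0012 0.0126] phi 96.88 tiltz [ 2.e-04 -0.e+00 -1.e+00] F [-0.1 -0.3  0.3] Tq [-0.04  0.01  0.02] grip -0.001 j [-0.26  0.67  2.06  0.    0.41 -0.38]
shift [-0.2  0.  -0.4] rot [ 0.0002  0.0001 -0.0003]
```

View pics/s4.png

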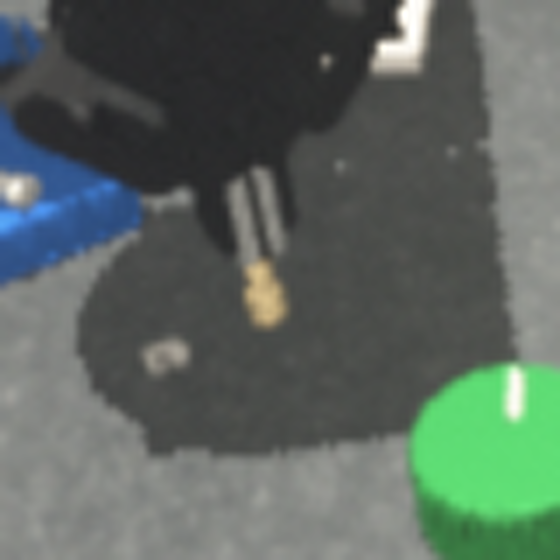

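```bash
python3 - <<'E'
from h import *
f=lambda n,X,o,k:np.round((proj(n,X)-o+.5)*k,0).tolist()
for X in([.4337,.0012,.0126],[.4337,.0012,.023],[.4337,.0012,0],[.4337,.0012,.0316]):print(X,f("scene",X,np.array([180,200]),7),np.round(proj("scene",X),1))
E
```

```text
[0.4337, 0.0012, 0.0126] [[263.0, 290.0]] [[217.  240.9]]
[0.4337, 0.0012, 0.023] [[258.0, 267.0]] [[216.3 237.6]]
[0.4337, 0.0012, 0] [[269.0, 317.0]] [[217.9 244.8]]
[0.4337, 0.0012, 0.0316] [[253.0, 248.0]] [[215.7 234.9]]
```

```bash
python3 - <<'E'
from h import *
b=vision.camera("scene");cv2.imwrite("pics/raw5.png",b)
c=cv2.resize(b[195:265,185:255],None,fx=8,fy=8,interpolation=cv2.INTER_CUBIC).astype(float)
c=np.clip(c*2.2,0,255).astype(np.uint8)
for z,col in((.0126,(0,0,255)),(.023,(255,0,255)),(.033,(0,255,255)),(.05,(255,255,0))):
    for dx in(-.008,0,.008):
        for dy in (-.011,.011):
            q=(proj("scene",[.4337+dx,.0012+dy,z])[0]-[185,195]+.5)*8
            cv2.circle(c,tuple(int(v) for v in q),3,col,-1 if dy<0 else 1)
cv2.imwrite("pics/s5.png",c)
E
```

```text
(no output)
```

View pics/s5.png

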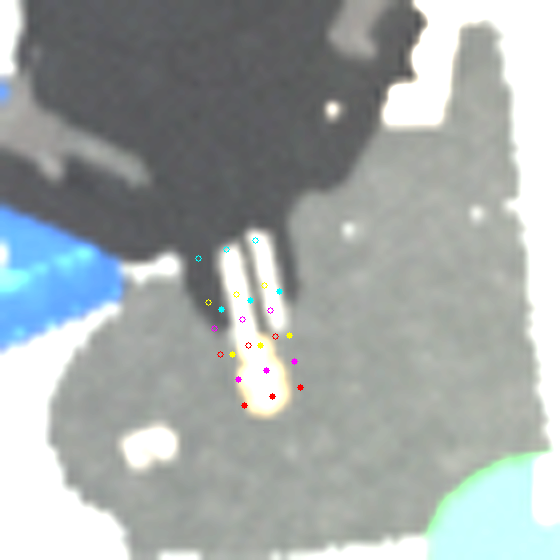

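```bash
python3 - <<'E'
from h import *
for f in("scene0","raw5"):
    p=cv2.imread(f"pics/{f}.png").astype(int);
    m=(p[...,2]-p[...,0])[230:250,209:226]
    print(f,(m>25).sum());print(m)
E
```

```text
scene0 51
[[ 1  3  1  3  3  2  1  0  2  1  1  2  2  2  2  3  2]
 [ 2  2  1  1  1  1  1  3  1  1  2  1  1  3  2  1  2]
 [ 3  2  3  1  1  2  3  3  2  0  0  1  1  2  0  1  2]
 [ 0  1  3  2  1  1  2  1  1  1  2  2  3  1  1  1  1]
 [ 1  1  2  2  1  1  2  0  1  1  2  2  1  1  2  0  0]
 [ 0  1  1  1  1  2 10 13 14  4  2  3  2  1  2  0  1]
 [ 1  1  1  1  1  9 41 47 46 30  4  3  1  2  0  0  2]
 [ 2  1  1  1  0 16 49 56 49 48 14  3  2  3 -1  1  2]
 [ 1  1  1  0  1 17 46 31 52 56 13  3  1  2  1  1  3]
 [ 1  0  0  2  0 11 55 55 68 60 24  6  2  1  0  2  3]
 [ 0  0  0  1  1  8 44 69 73 69 44 25  3  3  0  2  2]
 [ 0  2  1  1  1 26 30 61 69 71 58 37  6  4  1  3  1]
 [ 0  1  1  1  1 21 40 21 21 34 66 41  8  4  3  1  1]
 [ 2  1  2  1  0 11 55 48 41 53 72 48  9  2  2  1  2]
 [ 1  0  1  0  0  4 34 67 54 70 73 49  9  4  2  1  2]
 [ 1  0  1  1  0  1 15 54 64 69 57 27  4  2  1  3  3]
 [ 1  0  1  1  1  1  4 23 34 36 19  4  0  1  1  2  2]
 [ 0 -2  2  1  1  1  0  2  4  6  2  1  1  1  1  2  3]
 [ 0  0  1  0  2  0  1  1  1  0  0  2  1  3  2  1  3]
 [ 1  2  1  3  1  1  1  3  1  1  2  1  1  3  3  2  3]]
raw5 47
[
[... 379 characters left out ...]
 0 -1 -1  0  1  4 15 35 49 32  7  1 -1  1  1  0  0]
 [ 0  0  1  1  1 10 51 68 71 47 11  1  1  0  1 -1  1]
 [-1 -1  0  0 -1  8 49 72 73 58 20  2  1  0  1  0  1]
 [-1 -1 -1  0  1  3 33 69 71 63 47 14  3  1  1  1  1]
 [ 0  1 -1  0  0 10 57 71 72 69 64 30  4  1  0  0  0]
 [-1 -1  0  0 -1 12 61 73 74 74 66 35  7  1  0 -1  0]
 [ 0  0  0  2  0  7 43 61 72 74 68 45 11  1  1  0  0]
 [ 1 -1  0  0 -1  4 26 55 68 71 69 47 12  1 -1  1  1]
 [ 1  0 -1  0  0  0 13 49 65 70 54 27  6  0  0  1  1]
 [-1  1  0  1  0  0  3 24 37 42 22  6  1  0  0  1  0]
 [ 0  0  0  0  1  0  0  3  6  6  2  0  1  0 -1  2  1]
 [-1  0  0  0 -1 -1  0  0  0  0  0  1  0  1  1 -1  1]
 [-1  1  1  1  0 -1  0  1  0  0  0  0  0  1  1  0  1]]
```

The fingers shut fully (grip 0), and the overlay puts the real tips at about z = 0.03, not the 0.0126 the state gives. They closed above the fitting, which hasn't moved. I'll reopen, go down 8 mm, which is safe either way, and check the tips again.

>>> arm_command:
  moves:
    - [[0,0,0,0,0,0],[0,0,0,0,0,0],[0,0,0,0,0,0],[0,0,0,0,0,0],[0,0,4,0,0,0],[0,0,8,0,0,0],[0,0,8,0,0,0]]
  hand: 0.35

```text
time_s: 4.05
tool_pos: [0.4332, 0.0012, 0.0037]
tcp_rot: [[-0.12, 0.993, -0.001], [0.993, 0.12, 0.0], [0.0, -0.001, -1.0]]
contact_force: [0.2, 0.6, 0.3]
grip_width: 0.347
```

```bash
cat > ov.py <<'E'
from h import *
import sys
def ov(name,x,y,zs=(.0126,.023,.033,.05),f=8,o=(185,195),g=2.2,w=70,half=(0,)):
    b=vision.camera("scene")
    c=cv2.resize(b[o[1]:o[1]+w,o[0]:o[0]+w],None,fx=f,fy=f,interpolation=cv2.INTER_CUBIC).astype(float)
    c=np.clip(c*g,0,255).astype(np.uint8)
    for z,col in zip(zs,((0,0,255),(255,0,255),(0,255,255),(255,255,0))):
        for dx in half:
            q=(proj("scene",[x+dx,y-.011,z])[0]-o+.5)*f
            cv2.circle(c,tuple(int(v) for v in q),3,col,-1)
    cv2.imwrite(f"pics/{name}.png",c)
E
python3 - <<'E'
from ov import *
delta([.4337,.001,.013],96.9)
ov("s6",.4337,.001,half=(-.015,.015))
E
```

```text
t 4.05 p [0.4332 0.0012 0.0037] phi 96.87 tiltz [-1.2e-03  3.0e-04 -1.0e+00] F [0.2 0.6 0.3] Tq [-0.01  0.03 -0.  ] grip 0.347 j [-0.26  0.69  2.06  0.    0.39 -0.38]
shift [-0.3  0.4 -9.3] rot [-0.0011 -0.0005 -0.0005]
```

View pics/s6.png

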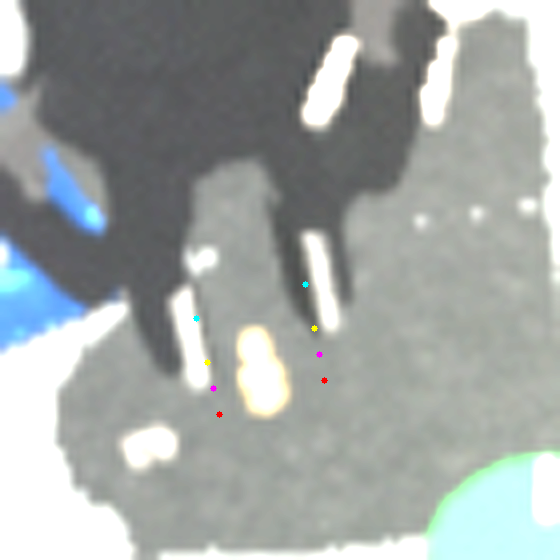

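Near-edge tips at (200,388) and (333,330) again put the tips about 20 mm above the reported TCP, still higher than the neck. I'll go lower in small steps and watch the force.

>>> arm_command:
  moves:
    - [[0,0,2,0,0,0],[0,0,4,0,0,0],[0,0,5,0,0,0],[0,0,5,0,0,0]]

```text
time_s: 4.43
tool_pos: [0.4335, 0.0012, -0.0008]
tcp_rot: [[-0.12, 0.993, -0.0], [0.993, 0.12, 0.0], [0.0, -0.0, -1.0]]
contact_force: [0.3, 0.3, 0.0]
grip_width: 0.35
```

>>> arm_command:
  moves:
    - [[0,0,1.5,0,0,0],[0,0,3,0,0,0],[0,0,3,0,0,0]]

```text
time_s: 4.68
tool_pos: [0.4335, 0.0012, -0.0037]
tcp_rot: [[-0.12, 0.993, -0.0], [0.993, 0.12, 0.0], [0.0, -0.0, -1.0]]
contact_force: [0.1, -0.1, 0.4]
grip_width: 0.351
```

>>> arm_command:
  moves:
    - [[0,0,1.5,0,0,0],[0,0,3.5,0,0,0],[0,0,3.5,0,0,0]]

```text
time_s: 4.93
tool_pos: [0.4335, 0.0012, -0.0073]
tcp_rot: [[-0.12, 0.993, -0.0], [0.993, 0.12, 0.0], [0.0, -0.0, -1.0]]
contact_force: [0.1, 0.1, -0.0]
grip_width: 0.351
```

```bash
python3 - <<'E'
from ov import *
ov("s7",.4337,.001,half=(-.015,.015))
delta([.4337,.001,.013],96.9)
E
```

```text
t 4.98 p [ 0.4335  0.0012 -0.0072] phi 96.87 tiltz [-3.e-04  1.e-04 -1.e+00] F [0.4 0.1 0.5] Tq [-0.02  0.03 -0.03] grip 0.352 j [-0.26  0.72  2.06  0.    0.36 -0.38]
shift [ -0.2   0.1 -20.2] rot [-0.0003 -0.0001 -0.0005]
```

View pics/s7.png

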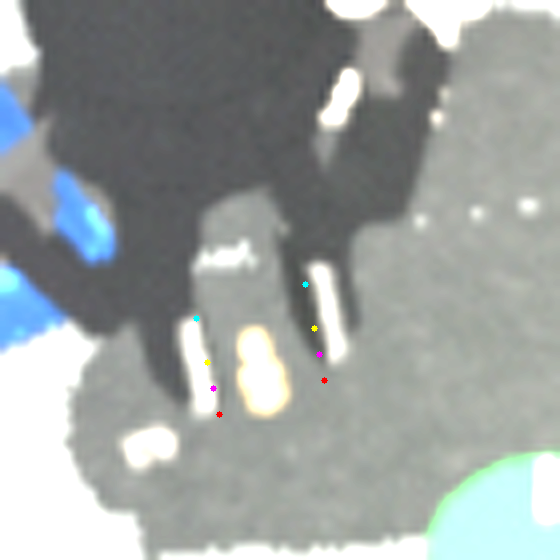

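The tips are now at (207,415) and (338,360), about z = 0.016 and alongside the neck, with no contact force. I'll close.

>>> arm_command:
  moves:
    - [[0,0,0,0,0,0],[0,0,0,0,0,0],[0,0,0,0,0,0],[0,0,0,0,0,0],[0,0,0,0,0,0],[0,0,0,0,0,0]]
  hand: 0
  squeeze: 40

```text
time_s: 5.48
tool_pos: [0.4336, 0.0012, -0.007]
tcp_rot: [[-0.12, 0.993, 0.0], [0.993, 0.12, -0.0], [-0.0, 0.0, -1.0]]
contact_force: [-1.0, -0.1, 0.8]
grip_width: 0.058
```

```bash
python3 - <<'E'
from ov import *
ov("s8",.4337,.001,half=(0,))
delta([.4337,.001,.013],96.9)
E
```

```text
t 5.53 p [ 0.4337  0.0011 -0.007 ] phi 96.88 tiltz [ 1.e-04 -0.e+00 -1.e+00] F [ 0.5 -0.2 -0.2] Tq [-0.02  0.02  0.03] grip 0.06 j [-0.26  0.72  2.06 -0.    0.36 -0.38]
shift [ -0.1   0.  -20. ] rot [ 0.0001  0.     -0.0004]
```

View pics/s8.png

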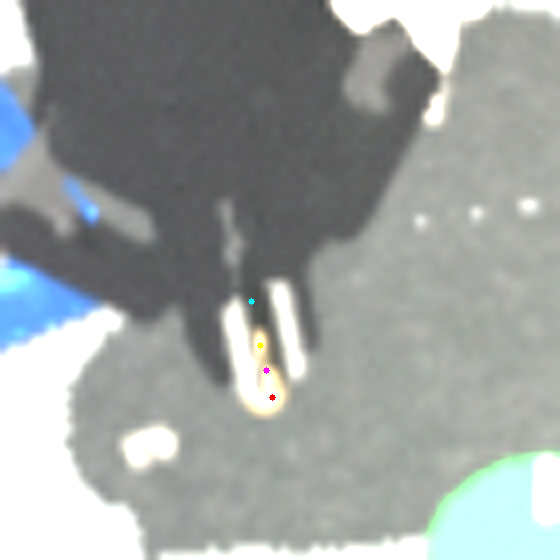

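Gripped at 0.06, with the pads around the neck. I'll lift and carry it over the empty pocket.

>>> arm_command:
  moves:
    - [[0,0,-15,0,0,0],[0,0,-50,0,0,0],[0,0,-85,0,0,0],[-30,0,-90,0,0,0],[-65,0,-90,0,0,0],[-105,0,-90,0,0,0],[-145,0.5,-90,0,0,0],[-185,1,-90,0,0,0],[-225,1,-90,0,0,0],[-265,1.5,-90,0,0,0],[-300,1.5,-90,0,0,0],[-322.5,1.5,-90,0,0,0]]

```text
time_s: 6.53
tool_pos: [0.4743, -0.3233, 0.0831]
tcp_rot: [[-0.117, 0.993, 0.002], [0.993, 0.117, -0.003], [-0.003, 0.002, -1.0]]
contact_force: [0.7, 0.1, -0.5]
grip_width: 0.065
```

>>> arm_command:
  moves:
    - [[0,0,20,0,0,0],[0,0,40,0,0,0],[0,0,50,0,0,0],[0,0,50,0,0,0]]

```text
time_s: 6.87
tool_pos: [0.4719, -0.3172, 0.0305]
tcp_rot: [[-0.119, 0.993, -0.004], [0.993, 0.119, 0.004], [0.005, -0.004, -1.0]]
contact_force: [0.8, 0.9, -0.1]
grip_width: 0.062
```

```bash
python3 - <<'E'
from h import *
a=vision.camera("top");b=vision.camera("scene")
cv2.imwrite("pics/t9.png",cv2.resize(a[260:360,330:440],None,fx=5,fy=5,interpolation=cv2.INTER_CUBIC))
cv2.imwrite("pics/s9.png",cv2.resize(b[290:390,240:340],None,fx=6,fy=6,interpolation=cv2.INTER_CUBIC))
delta([.4738,-.3189,-.007],96.9)
E
```

```text
t 6.97 p [ 0.4735 -0.3183  0.0328] phi 96.9 tiltz [-9.e-04  9.e-04 -1.e+00] F [ 0.5 -0.5  0.9] Tq [-0.03 -0.02  0.04] grip 0.062 j [-0.79  0.71  1.7   0.    0.73 -0.91]
shift [-0.7  0.3 39.8] rot [-0.0008 -0.001   0.    ]
```

View pics/s9.png

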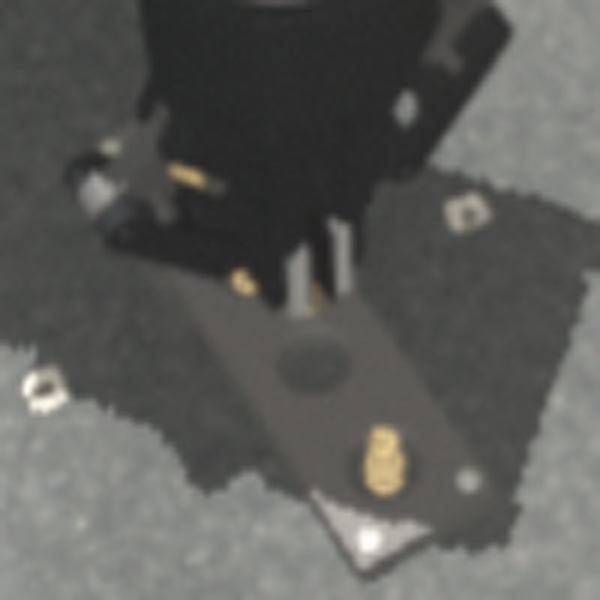

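View pics/t9.png

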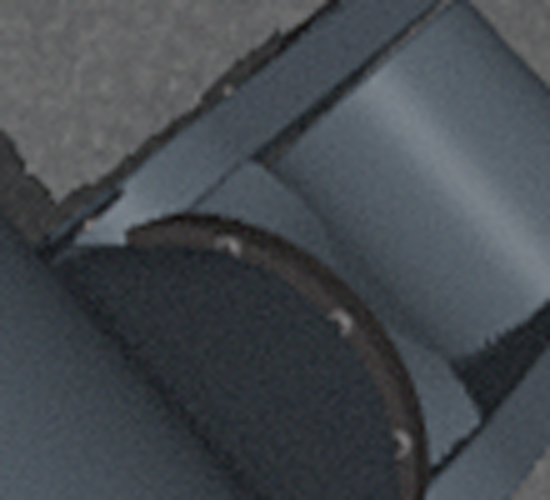

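```bash
python3 - <<'E'
from h import *
b=vision.camera("scene");cv2.imwrite("pics/raw10.png",b)
c=np.clip(cv2.resize(b[315:375,265:325],None,fx=10,fy=10,interpolation=cv2.INTER_CUBIC)*2.,0,255).astype(np.uint8)
for z,col in((.04,(0,0,255)),(.05,(255,0,255)),(.063,(255,255,0))):
    q=(proj("scene",[.4738,-.3189,z])[0]-[265,315]+.5)*10;cv2.circle(c,tuple(int(v) for v in q),3,col,-1)
cv2.imwrite("pics/s10.png",c)
E
```

```text
(no output)
```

View pics/s10.png

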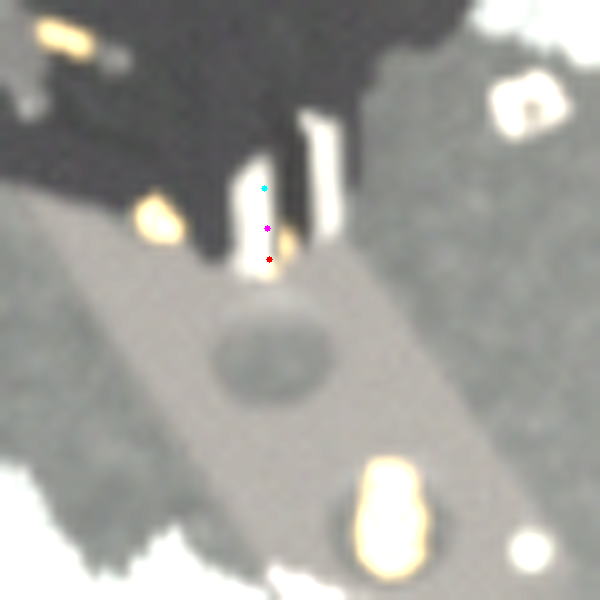

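The held fitting's foot shows beneath the left pad at (265,275), and the hole is directly below at (272,358). The TCP is over the measured pocket within about 1 mm, so I'll lower it in.

>>> arm_command:
  moves:
    - [[-0.5,0,10,0,0,0],[-0.5,0,20,0,0,0],[-0.5,0,27,0,0,0],[-0.5,0,31,0,0,0],[-0.5,0,34,0,0,0],[-0.5,0,34,0,0,0]]

```text
time_s: 7.52
tool_pos: [0.4734, -0.3189, -0.0019]
tcp_rot: [[-0.12, 0.993, -0.001], [0.993, 0.12, 0.001], [0.001, -0.001, -1.0]]
contact_force: [-0.3, 0.6, 0.2]
grip_width: 0.061
```

```bash
python3 - <<'E'
from h import *
b=vision.camera("scene")
c=np.clip(cv2.resize(b[315:375,265:325],None,fx=10,fy=10,interpolation=cv2.INTER_CUBIC)*2.,0,255).astype(np.uint8)
cv2.imwrite("pics/s11.png",c)
delta([.4738,-.3189,-.0065],96.9)
E
```

```text
t 7.57 p [ 0.4736 -0.3191 -0.0015] phi 96.88 tiltz [-6.e-04  6.e-04 -1.e+00] F [ 0.4  0.9 -0.8] Tq [-0.    0.01 -0.06] grip 0.061 j [-0.79  0.77  1.71  0.    0.66 -0.91]
shift [0.2 0.2 5. ] rot [-0.0005 -0.0007 -0.0004]
```

View pics/s11.png

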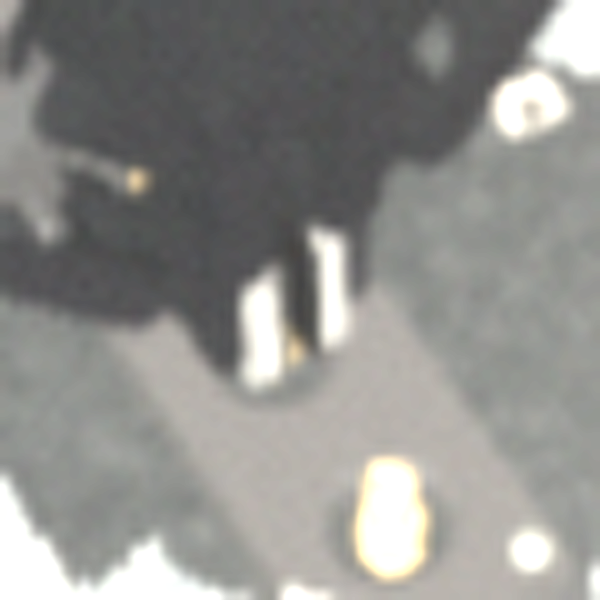

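The foot has gone into the hole with no contact force. I'll seat it and let go.

>>> arm_command:
  moves:
    - [[0,0,2,0,0,0],[0,0,4,0,0,0],[0,0,4.5,0,0,0],[0,0,4.5,0,0,0]]

```text
time_s: 7.9
tool_pos: [0.4738, -0.3194, -0.0055]
tcp_rot: [[-0.12, 0.993, 0.0], [0.993, 0.12, 0.0], [0.0, 0.0, -1.0]]
contact_force: [0.6, 0.4, -0.0]
grip_width: 0.063
```

>>> arm_command:
  moves:
    - [[0,0,0,0,0,0],[0,0,0,0,0,0],[0,0,0,0,0,0],[0,0,0,0,0,0],[0,0,-10,0,0,0],[0,0,-25,0,0,0],[0,0,-55,0,0,0],[0,0,-90,0,0,0]]
  hand: 0.3

```text
time_s: 8.57
tool_pos: [0.4725, -0.3182, 0.0844]
tcp_rot: [[-0.12, 0.993, -0.003], [0.993, 0.12, 0.003], [0.004, -0.003, -1.0]]
contact_force: [0.5, -0.1, -0.3]
grip_width: 0.299
```

```bash
python3 - <<'E'
from h import *
b=vision.camera("scene")
cv2.imwrite("pics/s12.png",cv2.resize(b[290:390,240:340],None,fx=6,fy=6,interpolation=cv2.INTER_CUBIC))
delta([.6202,-.058,.16],20)
E
```

```text
t 8.62 p [ 0.4765 -0.3217  0.0919] phi 96.9 tiltz [ 0.007 -0.007 -1.   ] F [ 0.9 -1.   3.6] Tq [-0.06 -0.01 -0.05] grip 0.304 j [-0.79  0.62  1.67  0.    0.84 -0.91]
shift [244.1 174.7 -68.9] rot [0.0104 0.0025 1.3421]
```

View pics/s12.png

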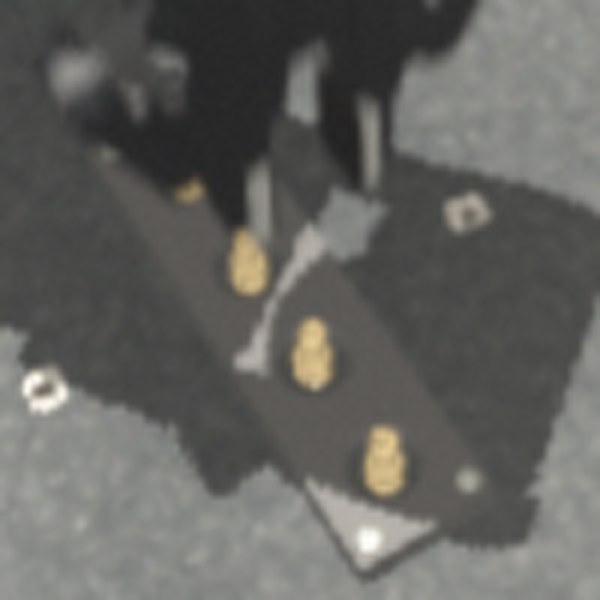

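Four brass fittings now stand in the four pockets; the new one is upright at (313,353). Next is the cap. I'll refine its axis from the first pictures before moving.

```bash
python3 - <<'E'
from h import *
from scipy.optimize import least_squares
T=cv2.imread("pics/top0.png");S=cv2.imread("pics/scene0.png")
a=np.linspace(0,2*np.pi,72)
def hull(n,x,y,f=8):
    X=[[x+.024*np.cos(k),y+.024*np.sin(k),z] for k in a for z in(.098,.124)]
    return cv2.convexHull(proj(n,X).astype(np.float32))[:,0]
def mask(n,x,y,sh):
    m=np.zeros((sh[0]*1,sh[1]),np.uint8);cv2.fillPoly(m,[np.round(hull(n,x,y)*256).astype(np.int32)],1,shift=8);return m>0
for n,im,box in(("top",T,(245,200,290,245)),("scene",S,(285,180,325,215))):
    for thr in(12,20,30):
        p=im.astype(int);m=p[...,1]-np.maximum(p[...,0],p[...,2])>thr
        mm=np.zeros_like(m);mm[box[1]:box[3],box[0]:box[2]]=m[box[1]:box[3],box[0]:box[2]]
        mm=cv2.morphologyEx(mm.astype(np.uint8),cv2.MORPH_CLOSE,np.ones((5,5)))>0
        best=max(((mm&(k:=mask(n,x,y,mm.shape))).sum()/(mm|k).sum(),x,y) for x in np.arange(.610,.630,.001) for y in np.arange(-.067,-.049,.001))
        ys,xs=np.nonzero(mm);print(n,thr,mm.sum(),np.round(best,4),xs.min(),xs.max(),ys.min(),ys.max(),"model bbox",np.round(hull(n,*best[1:]).min(0),1),np.round(hull(n,*best[1:]).max(0),1))
delta([.620,-.058,.16],96.9)
E
```

```text
top 12 544 [ 0.9037  0.62   -0.059 ] 253 278 211 237 model bbox [252.5 210.1] [279.  237.5]
top 20 524 [ 0.8704  0.62   -0.059 ] 253 278 211 236 model bbox [252.5 210.1] [279.  237.5]
top 30 503 [ 0.8355  0.62   -0.059 ] 253 278 211 236 model bbox [252.5 210.1] [279.  237.5]
scene 12 488 [ 0.9402  0.62   -0.058 ] 291 315 188 211 model bbox [291.8 187.2] [314.6 211.3]
scene 20 469 [ 0.9154  0.621  -0.055 ] 292 315 188 211 model bbox [291.6 186.3] [314.4 210.3]
scene 30 459 [ 0.9107  0.621  -0.055 ] 292 314 188 210 model bbox [291.6 186.3] [314.4 210.3]
t 8.62 p [ 0.4765 -0.3217  0.0919] phi 96.9 tiltz [ 0.007 -0.007 -1.   ] F [ 0.9 -1.   3.6] Tq [-0.06 -0.01 -0.05] grip 0.304 j [-0.79  0.62  1.67  0.    0.84 -0.91]
shift [244.1 174.5 -68.9] rot [ 0.0061  0.0078 -0.    ]
```

>>> arm_command:
  moves:
    - [[0,0,-40,0,0,0],[10,8,-80,0,0,0],[40,30,-96,0,0,0],[72,52,-96,0,0,0],[104,76,-96,0,0,0],[136,100,-96,0,0,0],[168,123,-96,0,0,0],[200,146,-96,0,0,0],[225,165,-96,0,0,0],[241.5,176.5,-96,0,0,0],[241.5,176.5,-96,0,0,0],[241.5,176.5,-96,0,0,0]]
  hand: 0.9

```text
time_s: 9.62
tool_pos: [0.6202, -0.0573, 0.1809]
tcp_rot: [[-0.122, 0.992, 0.0], [0.992, 0.122, -0.001], [-0.001, 0.0, -1.0]]
contact_force: [-0.7, -0.8, 0.0]
grip_width: 0.9
```

```bash
python3 - <<'E'
from h import *
b=vision.camera("scene");c=cv2.resize(b[120:260,230:370],None,fx=4.2,fy=4.2,interpolation=cv2.INTER_CUBIC)
for z,col in((.18,(0,0,255)),(.20,(255,0,255)),(.124,(255,255,0))):
    q=(proj("scene",[.620,-.058,z])[0]-[230,120]+.5)*4.2;cv2.circle(c,tuple(int(v) for v in q),3,col,-1)
cv2.imwrite("pics/s13.png",c)
delta([.620,-.058,.10],96.9)
E
```

```text
t 9.67 p [ 0.6198 -0.0584  0.1808] phi 96.94 tiltz [-2.e-04 -6.e-04 -1.e+00] F [0.5 0.3 0.2] Tq [0.04 0.   0.03] grip 0.903 j [-0.27  0.56  1.47 -0.    1.12 -0.39]
shift [ 0.4  0.3 80.8] rot [-0.0003  0.0006  0.0007]
```

View pics/s13.png

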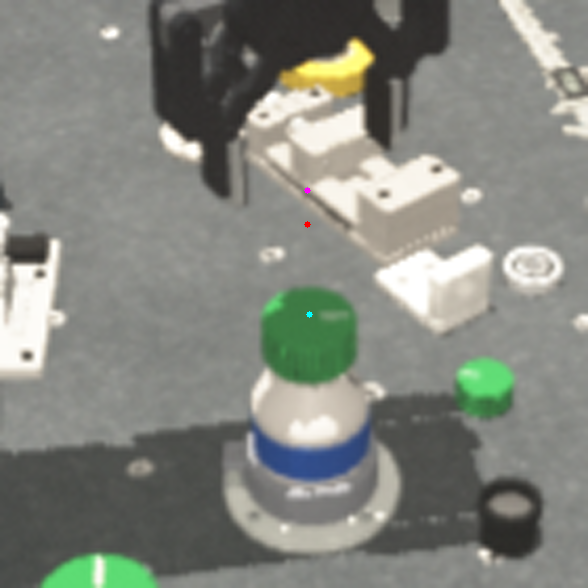

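The open fingertips, at (232,198) and (387,143), straddle the cap at (309,335). The tips again read about 32 mm above the TCP when open. I'll go down most of the way and look again.

>>> arm_command:
  moves:
    - [[0.4,0.3,30,0,0,0],[0.4,0.3,60,0,0,0],[0.4,0.3,85,0,0,0],[0.4,0.3,100,0,0,0],[0.4,0.3,108,0,0,0],[0.4,0.3,108,0,0,0]]

```text
time_s: 10.17
tool_pos: [0.6185, -0.0591, 0.0707]
tcp_rot: [[-0.118, 0.993, -0.004], [0.993, 0.118, 0.001], [0.001, -0.004, -1.0]]
contact_force: [1.0, 0.2, -0.1]
grip_width: 0.903
```

```bash
python3 - <<'E'
from h import *
b=vision.camera("scene");c=cv2.resize(b[140:240,250:350],None,fx=6,fy=6,interpolation=cv2.INTER_CUBIC)
cv2.imwrite("pics/s14.png",c)
delta([.620,-.058,.067],96.9)
E
```

```text
t 10.22 p [ 0.6197 -0.0592  0.0721] phi 96.78 tiltz [-1.4e-03  2.0e-04 -1.0e+00] F [ 0.1  0.6 -0. ] Tq [ 0.03 -0.02 -0.03] grip 0.899 j [-0.27  0.7   1.55 -0.    0.9  -0.39]
shift [1.1 0.4 5.1] rot [-0.0013 -0.0004 -0.0021]
```

View pics/s14.png

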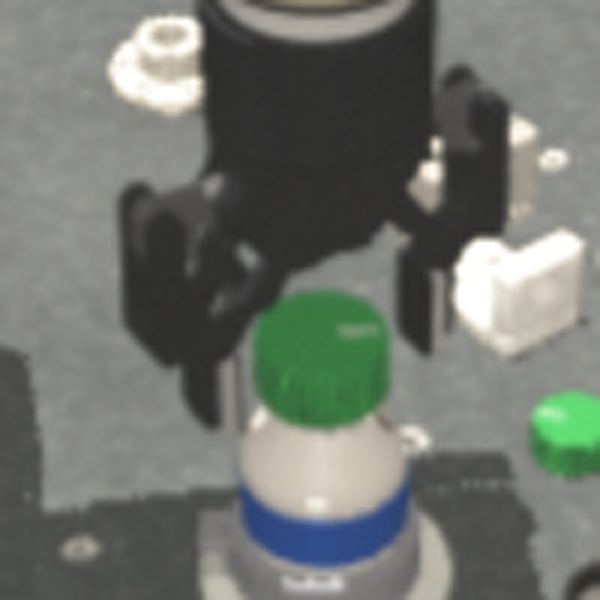

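The pads, at (235,360) and (440,310), straddle the cap, which spans columns 254–389. After allowing for the near-edge perspective shift they are centred. I'll go down 5 mm and close.

>>> arm_command:
  moves:
    - [[0.8,0.4,3,0,0,0],[0.8,0.4,5,0,0,0],[0.8,0.4,5,0,0,0]]

```text
time_s: 10.47
tool_pos: [0.6212, -0.0575, 0.0683]
tcp_rot: [[-0.12, 0.993, 0.002], [0.993, 0.12, -0.0], [-0.001, 0.001, -1.0]]
contact_force: [-0.1, -0.2, -0.5]
grip_width: 0.9
```

>>> arm_command:
  moves:
    - [[0,0,0,0,0,0],[0,0,0,0,0,0],[0,0,0,0,0,0],[0,0,0,0,0,0],[0,0,0,0,0,0],[0,0,0,0,0,0]]
  hand: 0
  squeeze: 80

```text
time_s: 10.97
tool_pos: [0.6194, -0.0573, 0.0678]
tcp_rot: [[-0.12, 0.993, -0.003], [0.993, 0.12, -0.0], [0.0, -0.003, -1.0]]
contact_force: [-4.9, -1.7, 6.0]
grip_width: 0.545
```

```bash
python3 - <<'E'
from h import *
b=vision.camera("scene");c=cv2.resize(b[140:240,250:350],None,fx=6,fy=6,interpolation=cv2.INTER_CUBIC)
cv2.imwrite("pics/s15.png",c)
delta([.620,-.058,.067],96.9)
E
```

```text
t 11.02 p [ 0.6194 -0.0573  0.0678] phi 96.9 tiltz [-2.5e-03 -2.0e-04 -1.0e+00] F [-5.2 -1.7  5.1] Tq [-0.25  0.9   0.04] grip 0.547 j [-0.27  0.71  1.55 -0.    0.89 -0.39]
shift [-0.8  0.5  0.8] rot [-0.0025 -0.0001  0.    ]
```

View pics/s15.png

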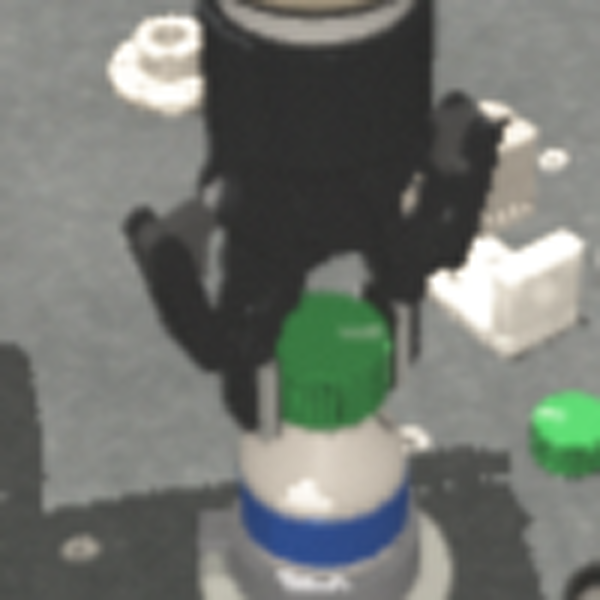

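Gripped at 0.545 opening. The sideways force of -5 N in x means I'm about 1–1.5 mm off centre. I'll correct that while pressing.

>>> arm_command:
  moves:
    - [[0,-1,1,0,0,0],[0,-1.3,2.5,0,0,0],[0,-1.3,4,0,0,0],[0,-1.3,5,0,0,0],[0,-1.3,5,0,0,0],[0,-1.3,5,0,0,0]]

```text
time_s: 11.52
tool_pos: [0.6195, -0.0573, 0.0639]
tcp_rot: [[-0.12, 0.993, 0.001], [0.993, 0.12, -0.0], [-0.0, 0.001, -1.0]]
contact_force: [-4.2, -0.8, 10.6]
grip_width: 0.547
```

```bash
python3 - <<'E'
from h import *
b=vision.camera("scene");c=cv2.resize(b[140:240,250:350],None,fx=6,fy=6,interpolation=cv2.INTER_CUBIC)
cv2.imwrite("pics/s16.png",c)
delta([.620,-.058,.062],96.9)
E
```

```text
t 11.57 p [ 0.6196 -0.0573  0.064 ] phi 96.88 tiltz [ 8.e-04 -2.e-04 -1.e+00] F [-3.1 -0.3  9.6] Tq [-0.11  0.69  0.04] grip 0.547 j [-0.27  0.71  1.55  0.    0.88 -0.39]
shift [-0.7  0.4  2. ] rot [ 0.0008  0.0003 -0.0003]
```

View pics/s16.png

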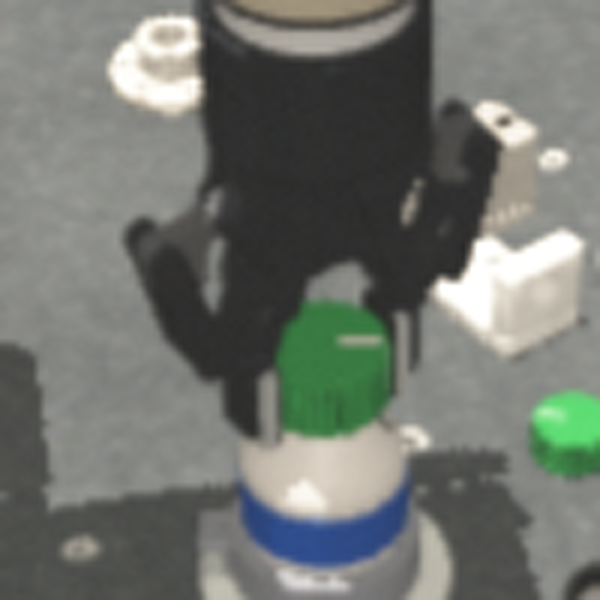

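The press worked: the cap dropped about 4 mm (its top went from row 292 to 301) and Fz is about 10 N. That matches 4–5 mm of spring travel. I'll keep it pressed and twist the first half.

>>> arm_command:
  moves:
    - [[0,-0.6,0.3,0,0,-0.07],[0,-0.6,0.3,0,0,-0.15],[0,-0.6,0.3,0,0,-0.24],[0,-0.6,0.3,0,0,-0.33],[0,-0.6,0.3,0,0,-0.42],[0,-0.6,0.3,0,0,-0.51],[0,-0.6,0.3,0,0,-0.6],[0,-0.6,0.3,0,0,-0.6]]

```text
time_s: 12.23
tool_pos: [0.6194, -0.0572, 0.0635]
tcp_rot: [[-0.662, 0.75, 0.002], [0.75, 0.662, -0.0], [-0.001, 0.001, -1.0]]
contact_force: [-3.1, 0.4, 8.6]
grip_width: 0.548
```

```bash
python3 - <<'E'
from h import *
b=vision.camera("scene");c=cv2.resize(b[140:240,250:350],None,fx=6,fy=6,interpolation=cv2.INTER_CUBIC)
cv2.imwrite("pics/s17.png",c)
delta([.620,-.058,.063],96.9+69)
E
```

```text
t 12.28 p [ 0.6195 -0.0573  0.0635] phi 131.3 tiltz [ 1.9e-03 -2.0e-04 -1.0e+00] F [-4.1  0.3  8.1] Tq [-0.08  0.54  0.07] grip 0.548 j [-0.27  0.71  1.55  0.    0.87 -0.99]
shift [-0.9 -0.1  0.5] rot [ 0.0008  0.0017 -0.6039]
```

View pics/s17.png

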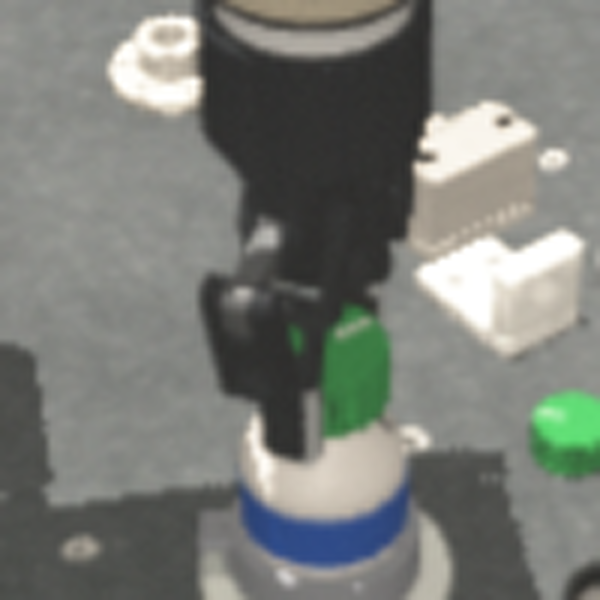

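The pointer, now at (352,325), turned with the gripper. Torque is near zero and Fz is about 8 N, so the cap is still pressed. I'll finish the turn to about 68 degrees.

>>> arm_command:
  moves:
    - [[0,-0.3,0.3,0,0,-0.08],[0,-0.3,0.3,0,0,-0.17],[0,-0.3,0.3,0,0,-0.26],[0,-0.3,0.3,0,0,-0.35],[0,-0.3,0.3,0,0,-0.44],[0,-0.3,0.3,0,0,-0.52],[0,-0.3,0.3,0,0,-0.59],[0,-0.3,0.3,0,0,-0.59]]

```text
time_s: 12.95
tool_pos: [0.6191, -0.0576, 0.0632]
tcp_rot: [[-0.967, 0.255, 0.002], [0.255, 0.967, -0.0], [-0.002, 0.0, -1.0]]
contact_force: [-3.4, 0.1, 9.1]
grip_width: 0.549
```

```bash
python3 - <<'E'
from h import *
b=vision.camera("scene");c=cv2.resize(b[140:240,250:350],None,fx=6,fy=6,interpolation=cv2.INTER_CUBIC)
cv2.imwrite("pics/s18.png",c)
delta([.620,-.058,.063],96.9+68)
E
```

```text
t 13.0 p [ 0.6191 -0.0576  0.0633] phi 165.11 tiltz [ 1.6e-03 -4.0e-04 -1.0e+00] F [-3.9  0.3  9.3] Tq [-0.08  0.55  0.12] grip 0.549 j [-0.27  0.71  1.56  0.    0.87 -1.58]
shift [-1.  -0.2  0.3] rot [0.0001 0.0017 0.0036]
```

View pics/s18.png

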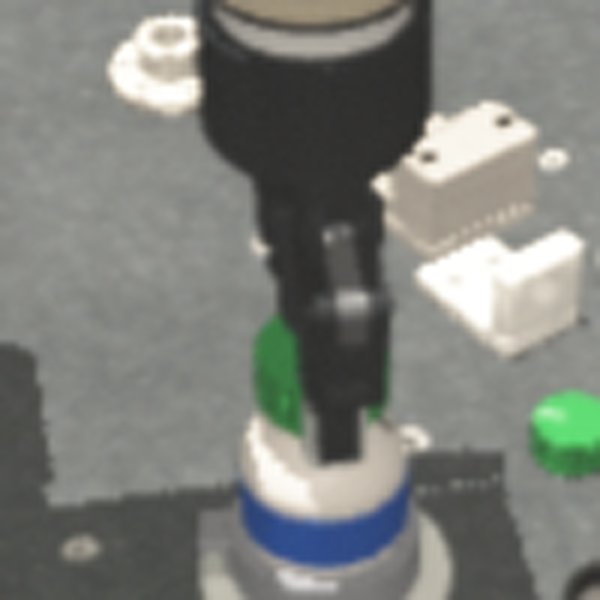

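Turned 68 degrees with no stop felt (torque 0.12 N m). I'll lift gently first and watch the force.

>>> arm_command:
  moves:
    - [[0,0,-2,0,0,0],[0,0,-4,0,0,0],[0,0,-6,0,0,0],[0,0,-8,0,0,0],[0,0,-10,0,0,0],[0,0,-10,0,0,0]]

```text
time_s: 13.5
tool_pos: [0.6189, -0.0578, 0.0718]
tcp_rot: [[-0.966, 0.258, 0.001], [0.258, 0.966, -0.0], [-0.001, -0.0, -1.0]]
contact_force: [-0.5, -0.2, 0.9]
grip_width: 0.549
```

It's free: vertical force is near zero above the locked height. I'll lift straight up to about 8 cm over the neck and hold still.

>>> arm_command:
  moves:
    - [[0,0,-6,0,0,0],[0,0,-16,0,0,0],[0,0,-28,0,0,0],[0,0,-42,0,0,0],[0,0,-56,0,0,0],[0,0,-68,0,0,0],[0,0,-77,0,0,0],[0,0,-82,0,0,0],[0,0,-84,0,0,0],[0,0,-84,0,0,0],[0,0,-84,0,0,0],[0,0,-84,0,0,0]]

```text
time_s: 14.5
tool_pos: [0.6179, -0.0574, 0.155]
tcp_rot: [[-0.966, 0.258, -0.002], [0.258, 0.966, 0.001], [0.002, 0.0, -1.0]]
contact_force: [-0.7, 0.3, 0.4]
grip_width: 0.552
```

```bash
python3 - <<'E'
from h import *
b=vision.camera("scene");a=vision.camera("top");cv2.imwrite("pics/s19.png",b);cv2.imwrite("pics/t19.png",a)
c=cv2.resize(b[100:240,240:380],None,fx=4.2,fy=4.2,interpolation=cv2.INTER_CUBIC)
for z,col in((.185,(0,0,255)),(.198,(255,0,255)),(.211,(255,255,0)),(.114,(0,255,255))):
    q=(proj("scene",[.620,-.058,z])[0]-[240,100]+.5)*4.2;cv2.circle(c,tuple(int(v) for v in q),3,col,-1)
cv2.imwrite("pics/s20.png",c)
delta([.620,-.058,.155],165)
E
```

```text
t 14.6 p [ 0.618  -0.0575  0.155 ] phi 165.06 tiltz [-1.6e-03  5.0e-04 -1.0e+00] F [-0.2 -1.   0.1] Tq [-0.03  0.   -0.  ] grip 0.548 j [-0.27  0.59  1.5   0.    1.06 -1.58]
shift [-2.  0.  0.] rot [ 0.     -0.0017  0.001 ]
```

View pics/s20.png

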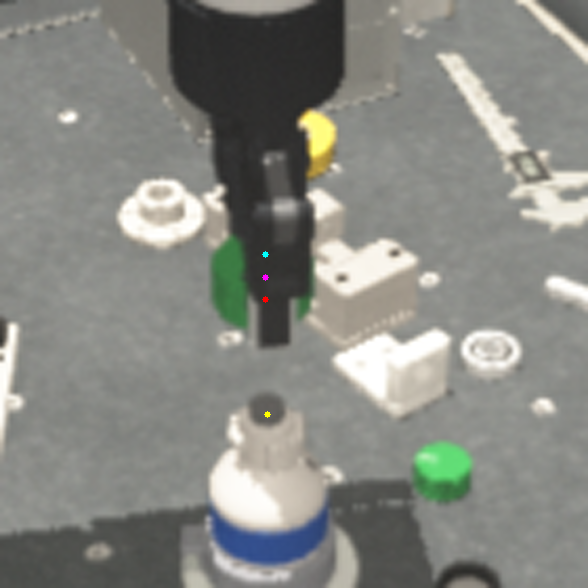

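View pics/s19.png

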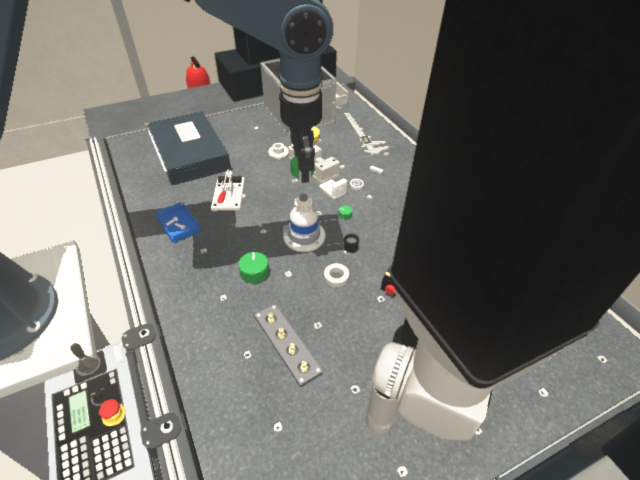

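View pics/t19.png

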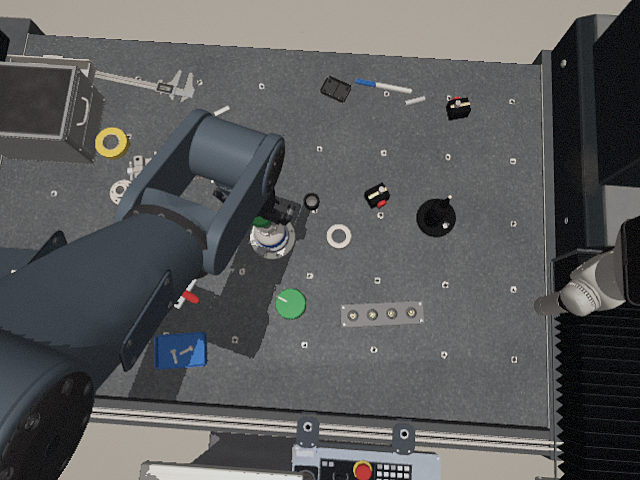

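The neck is open at (266,408), and the cap hangs level above it with its centre about 8 cm over the rim. All four pockets are filled, and the loupe, ring and magnetic base are at the same pixels as at the start. I'll hand the job in.

```bash
python3 - <<'E'
from h import *
s=get_state();print(np.abs(s["joint_velocities"]).max(),s["grip_width"])
from workcell import ticket
print(ticket.job_done())
E
```

```text
0.004926042590848327 0.5480093973073308
the job is handed in; nothing more can be done
None
```

I stood the loose fitting in the rack's only empty pocket. I then pressed the middle-sized cap about 4–5 mm, turned it 68° anticlockwise while pressed, and lifted it straight up. The job was handed in at about 14.6 s of the 51 s allowed.

**Last checks:**
- All four pockets show an upright fitting.
- The bottle's neck is open. The cap is held level (0.1° tilt) and still, with its centre about 8 cm above the rim.
- The loupe, steel ring and magnetic base are at the same pixels as in the first pictures.

**What disagreed or failed:**
- **First grip:** the first close on the fitting missed above it, without moving it. In the pictures the fingertips stood about 20 mm higher than the reported tool position. I went lower in small steps and the second grip held.
- **Cap grip:** the cap was gripped 1–2 mm off centre, which gave a steady side force of 3–5 N until it lifted free.
- **Final height:** it could be a few mm off. The picture puts the cap's centre about 3 mm lower than the arm readings do.

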